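Unmould a formed cheese from the draining stand

TASK

The bar of cheese in the white mould is ready. Slide the blue keeper along its track to the open end, take it off and stand it upright on the counter; then lift the cheese out of the mould and set it gently in the middle of the wooden cutting board, standing on the narrow long side it stood on in the mould. Leave the other cheeses where they are.

Things in the scene. Friction and masses are not known exactly. Their poses are not given: they have to be found in the camera images.
- stand: Fixed steel draining stand. Its plate slopes 30 deg, facing up and to the robot's left, so its normal n = (0, 0.5, 0.866) in the stand frame leans left; up-slope direction u = (0, -0.866, 0.5). Origin on the counter below the middle of the mould; x away from the robot, z up. White mould and aluminium T-track are fixed on the plate; track parallel to x, 115 mm up-slope of the mould.
- mould_mouth (a point): Centre of the mould's open top. Rectangular cavity 129 mm along the stand's x, 52 mm along u, 26 mm deep along n (open towards n); walls 8 mm thick. The only way out is along n.
- track_open_end (a point): Middle of the track's floor at its open end, nearest the robot (stand's -x). Track 180 mm long, other end closed; the slot under its lips holds the keeper's foot with 2 mm of play and lets it out only at this end. Top of the lips 14 mm above this point along n.
- keeper_post (a point): Loose blue keeper, 220 g; point in its square grip post 22 x 22 mm, 22 mm below the post's top, 60 mm above its flat, slippery steel foot (34 x 56 mm). Its z runs up the post (along n while in the track), -x is its 36 mm wide flat arm, which reaches 120 mm from the post over the cheese, 3 mm above it; top of the arm 23 mm below this point. Slid 30 mm or more past the open end (stand's -x), the foot is clear of the track.
- cheese_center (a point): Centre of the loose pale-yellow bar of cheese, 0.42 kg, 125 x 72 x 48 mm. Its own x is the 72 mm direction (along n in the mould), y the 125 mm one (along the stand's x), z the 48 mm one (along the slope; grip across it). In the mould it rests on a 125 x 48 side with about 2 mm of play all round and stands 46 mm out of the mouth: the centre is 10 mm above the mouth, the top 36 mm above the centre.
- board: Fixed wooden cutting board, 190 (its x) x 300 (its y) mm, flat top 22 mm above the counter. Origin at the centre of its underside, on the counter; its long side points roughly away from the robot. Left of the stand.
- goat_brick: Loose white crumbly goat cheese block, 62 mm, bystander; origin at the centre of its underside.
- half_bloomy: Loose white half-round cheese, 127 x 64 x 50 mm, bystander; origin at the centre of its underside.
- wedge_front: Loose large orange-rinded cheese wedge, 163 x 186 x 70 mm, bystander on the right; origin at the middle of its underside. The counter on the stand's right, between it and the round bell, is free for the keeper: post at about x = 0.52, y = -0.38, arm to the left.

How it is judged:
By the outcome, as a careful person would: the job done as asked, in the order asked, and still so for the second after the job is handed in, with the robot touching nothing.
It also fails if it takes over 67 s, if anything falls off the work surface, if the arm or the gripper's body presses on something with over 40 N, if the wrist force passes 120 N, or if a joint passes its speed limit or range.

ROBOT

A 6-joint arm with a two-finger parallel gripper is mounted at the origin on a cart in front of the work surface, level with it; the furniture and walls round the work are solid. World frame = base frame: x ahead of the robot, y to its left, z up, the work surface at z = 0. Lengths are in m, angles in rad, forces in N, time in s.
With the tool pointing down it reaches from about 0.25 to 0.775 m from the base axis. Payload 8.9 kg.
Tool frame: the origin (TCP) lies on the centre line of the jaws, within the pads' length; the fingertips stand r.tip_reach ahead of it and the grasp point (between the pads) lies 5 mm behind it (r.tip_reach is the distance from the TCP to the fingertips, in m); x points along the fingers, y is the direction in which the jaws open and shut, and the axes are right-handed (so a half turn about x gives the same grasp; the last joint's range is limited). The gripper opens to 85 mm and grips with 20 to 120 N. Pads are 22 mm wide; open, the fingers measure 114 mm over their backs; the gripper's body (76 mm by 85 mm) begins 54 mm behind the grasp point. The pads swing forward as they close: fully open they stand 13 mm farther back than shut.
Start: joints at [0.975, 0.291, -0.153, 1.127, 0, 1.431], TCP at [0.232, 0.471, 0.245] pointing down, gripper open.
Joint ranges: [-2.52, 2.52], [-0.91, 1.74], [-1.3, 1.37], [-1.96, 2.02], [-1.52, 1.47], [-3.14, 3.14]. Speed limits (rad/s): [2.22, 2.22, 2.79, 3.14, 3.14, 3.14].

INTERFACE

Orientations are given as a 3x3 rotation matrix whose columns are the frame's x, y, z axes.
In Python, from station import r gives the robot as it stands.
- The arm moves only by the tool move_arm, never from a script. Its argument "rows" is a list of rows, each an object with "dp": the shift along the tool's x, y, z in m, a list of three; "roll": the turn about the tool's x in degrees. In form: [{"dp": [dx, dy, dz], "roll": roll}, ...]. A call has 1 to 8 rows; each row shifts and turns the commanded pose from where the row before left it, along the tool's axes as they then stand; what a row does not reach is not made up. A row lasts 1/8 s, in which the tool goes at most 62.5 mm and 10.7 degrees, less where a joint would pass 70% of its speed; a pose out of reach is approached as far as the arm can. A call with a gripper value outside its range is refused whole. "grip" is the finger opening in m, from 0 to 0.0854, set as the call begins (left out, the last holds). The fingers move at their own pace and stop on an object; "newtons" is the grip in N (left out, the last holds). Time passes only in rows, so rows that do not move let the fingers close. It gives the time, the measured TCP pose, the force and the opening at its end, in the units of the state.
- r.get_state(): the state, without advancing time (a new reading comes with each control period).
- r.grab_frame(name): name is "scene" or "side" or "wrist"; returns (picture, depth): 384x512x3 uint8, blue, green, red; 384x512 float32, m along the optical axis (not along the pixel's ray), 0 where there is no reading.
- r.calibration(name): a dict with "vfov" (degrees; the focal length in pixels is half the picture's height over the tangent of half this angle, whatever the lens; pixels are square), "cx", "cy" (the principal point, pixels), "D" ([k1, k2, p1, p2, k3] as OpenCV has them; the pictures are not rectified), "xyz" and "orientation" of the camera in the world. Camera axes: x right, y down, z forward; pixel columns grow to the right and rows downward; lengths in m; the calibration is good to about 2 mm. A picture is of the moment at which its call begins: read the wrist's pose just before it. calibration takes no time and is no camera call; for the wrist camera it gives the pose at the moment of the call.
- r.job_done(): hands the job in, once; it reports no verdict.
The state is a dict: "clock": time; "joint_positions": joint angles; "qd": joint speeds; "joint_torque": joint torques, N m; "position": TCP position; "eef_rot": TCP orientation; "wrist_force": force on the tool from outside, world axes, zero at the start; "ft_torque": the same for the moment, N m; "finger_gap": opening from 0.0 (shut) to 1.0 (fully open).
Only numpy, scipy, OpenCV 4.12 (cv2) and the standard library are available. Lean on these libraries where they do the work, as an engineer would, in place of code of your own. Each camera call takes 0.05 s, during which the arm holds its last target.

## Working session

There is one attempt and no reset: what is moved stays moved. The work goes in short steps, Python scripts to look and compute and a tool call to move; the robot and the scene stay as the last step left them, time stands still between calls to the robot, and variables do not carry over. Pictures are saved under pics/ and viewed, and the job is handed in when it is done.

Besides the shell and the picture viewer there is one more tool, called by a JSON object that holds its "method" and its "body". move_arm: Moves the arm, as the interface text tells. Its arguments: {"type":"object","properties":{"rows":{"type":"array"},"grip":{"type":"number"},"newtons":{"type":"number"}},"required":["rows"]}

```bash
ls; mkdir -p pics; python3 - <<'E'
from station import r
import cv2,numpy as np
np.set_printoptions(precision=4,suppress=True)
print(r.get_state(), r.tip_reach)
for n in ("scene","side","wrist"):
    c=r.calibration(n); print(n,c)
    im,d=r.grab_frame(n)
    cv2.imwrite(f"pics/{n}0.png",im); np.save(f"pics/{n}0.npy",d)
    np.savez(f"pics/{n}0.npz",im=im,d=d,vfov=c["vfov"],cx=c["cx"],cy=c["cy"],D=c["D"],xyz=c["xyz"],R=c["orientation"])
E
```

```text
pics
{'clock': 0.0, 'joint_positions': array([ 0.9747,  0.2913, -0.1541,  1.1267,  0.    ,  1.4315]), 'qd': array([-0.0007, -0.0006, -0.    , -0.0002,  0.0002,  0.0022]), 'joint_torque': array([  0.0012, -53.7146,  33.1372,   0.0161,  -0.0001,  -0.    ]), 'position': array([0.2313, 0.4708, 0.2447]), 'eef_rot': array([[-0.0008,  0.4411,  0.8975],
       [-0.001 ,  0.8975, -0.4411],
       [-1.    , -0.0013, -0.0002]]), 'wrist_force': array([ 0.2824, -0.5909,  0.0528]), 'ft_torque': array([0.0055, 0.0271, 0.0148]), 'finger_gap': 0.9982697509395103} 0.014
scene {'vfov': 53.70122430754129, 'cx': 256.7077151957615, 'cy': 188.07375776760946, 'D': array([-0.0629,  0.    ,  0.    ,  0.    ,  0.    ]), 'xyz': array([ 0.1896, -0.9468,  1.0601]), 'orientation': array([[ 0.9047, -0.2933,  0.309 ],
       [-0.4261, -0.6279,  0.6513],
       [ 0.003 , -0.7209, -0.6931]])}
side {'vfov': 57.5327049680023, 'cx': 262.25466354519773, 'cy': 193.41352186411797, 'D': array([-0.0585,  0.    ,  0.    ,  0.    ,  0.    ]), 'xyz': array([ 1.2387, -0.7202,  0.6545]), 'orientation': array([[ 0.6907,  0.3721, -0.62  ],
       [ 0.7231, -0.3454,  0.5982],
       [ 0.0084, -0.8615, -0.5077]])}
wrist {'vfov': 70.86058732670509, 'cx': 251.83598825793342, 'cy': 187.6453717942663, 'D': array([0.0154, 0.    , 0.    , 0.    , 0.    ]), 'xyz': array([0.167 , 0.5024, 0.3731]), 'orientation': array([[ 0.4411,  0.862 ,  0.2495],
       [ 0.8974, -0.4233, -0.1241],
       [-0.0013,  0.2787, -0.9604]])}
```

View pics/scene0.png

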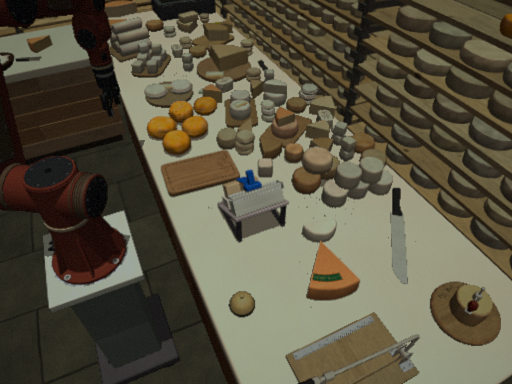

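View pics/side0.png

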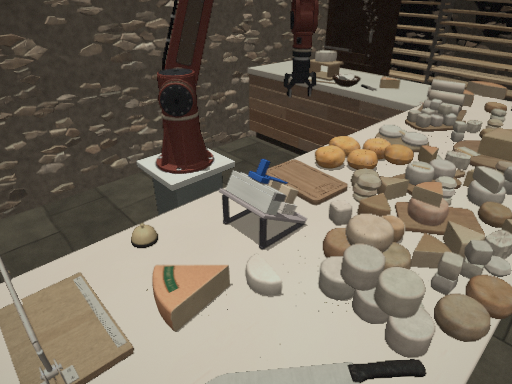

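View pics/wrist0.png

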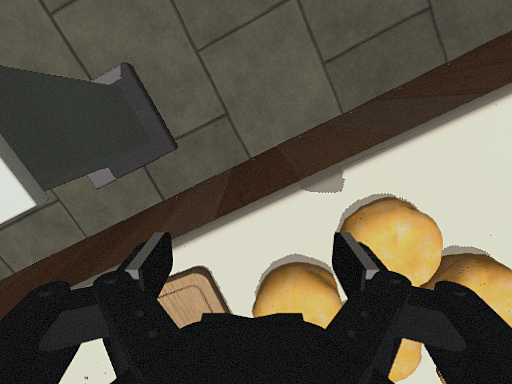

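```bash
cat > h.py <<'E'
import numpy as np,cv2
np.set_printoptions(precision=4,suppress=True)
def load(n): return np.load(f"pics/{n}.npz")
def grab(cam,name):
    from station import r
    c=r.calibration(cam); im,d=r.grab_frame(cam)
    cv2.imwrite(f"pics/{name}.png",im)
    np.savez(f"pics/{name}.npz",im=im,d=d,vfov=c["vfov"],cx=c["cx"],cy=c["cy"],D=c["D"],xyz=c["xyz"],R=c["orientation"])
    return load(name)
def KK(z):
    H=z["im"].shape[0]; f=H/2/np.tan(np.radians(float(z["vfov"]))/2)
    return np.array([[f,0,float(z["cx"])],[0,f,float(z["cy"])],[0,0,1]])
def cloud(z):
    H,W=z["d"].shape
    u,v=np.meshgrid(np.arange(W),np.arange(H))
    p=cv2.undistortPoints(np.stack([u,v],-1).reshape(-1,1,2).astype(np.float64),KK(z),z["D"]).reshape(H,W,2)
    P=np.concatenate([p,np.ones((H,W,1))],-1)*z["d"][...,None]
    P=P@z["R"].T+z["xyz"]
    P[z["d"]<=0]=np.nan
    return P
def proj(z,X):
    X=np.atleast_2d(X)
    pc=(X-z["xyz"])@z["R"]
    q,_=cv2.projectPoints(pc.reshape(-1,1,3),np.zeros(3),np.zeros(3),KK(z),z["D"])
    return q.reshape(-1,2)
def crop(name,x0,y0,x1,y1,s):
    im=cv2.imread(f"pics/{name}.png")[y0:y1,x0:x1]
    cv2.imwrite(f"pics/{name}_c{x0}_{y0}.png",cv2.resize(im,None,fx=s,fy=s,interpolation=cv2.INTER_CUBIC))
E
python3 - <<'E'
from h import *
crop("scene0",150,140,310,250,5); crop("side0",200,140,360,260,5)
z=load("scene0");P=cloud(z)
for q in [(250,181),(263,191),(236,190),(240,230),(284,205),(202,172),(320,228),(330,270),(242,303),(265,166),(315,245),(310,290),(356,285),(321,243)]:
    print(q,P[q[1],q[0]])
E
```

```text
(250, 181) [ 0.5692 -0.0941  0.1957]
(263, 191) [ 0.6009 -0.1295  0.167 ]
(236, 190) [ 0.5411 -0.0324  0.1109]
(240, 230) [ 0.4954 -0.1708  0.0613]
(284, 205) [ 0.6582 -0.1778  0.1191]
(202, 172) [0.4889 0.2134 0.02  ]
(320, 228) [ 0.7536 -0.272   0.0504]
(330, 270) [ 0.6816 -0.4419  0.068 ]
(242, 303) [ 0.394  -0.4182  0.0472]
(265, 166) [0.7208 0.0954 0.0601]
(315, 245) [ 0.7233 -0.2985  0.0024]
(310, 290) [ 0.5953 -0.4688  0.053 ]
(356, 285) [ 0.7332 -0.513   0.0494]
(321, 243) [ 0.7095 -0.3435  0.0736]
```

View pics/scene0_c150_140.png

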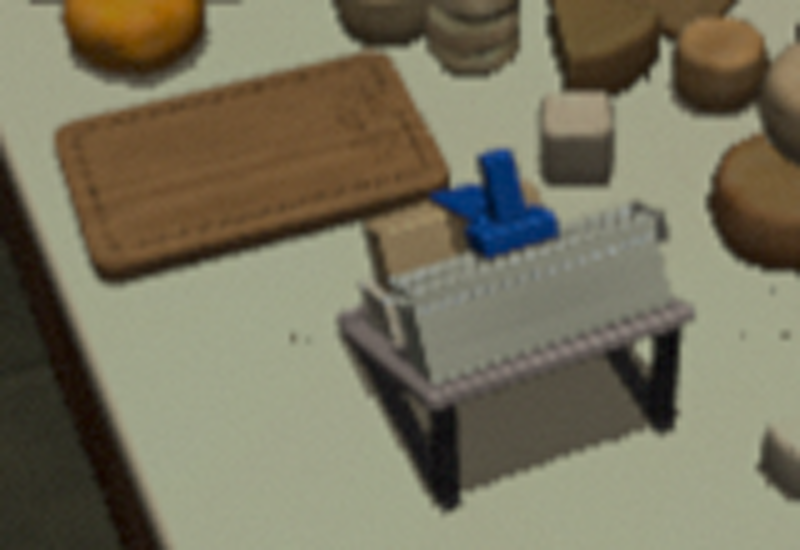

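View pics/side0_c200_140.png

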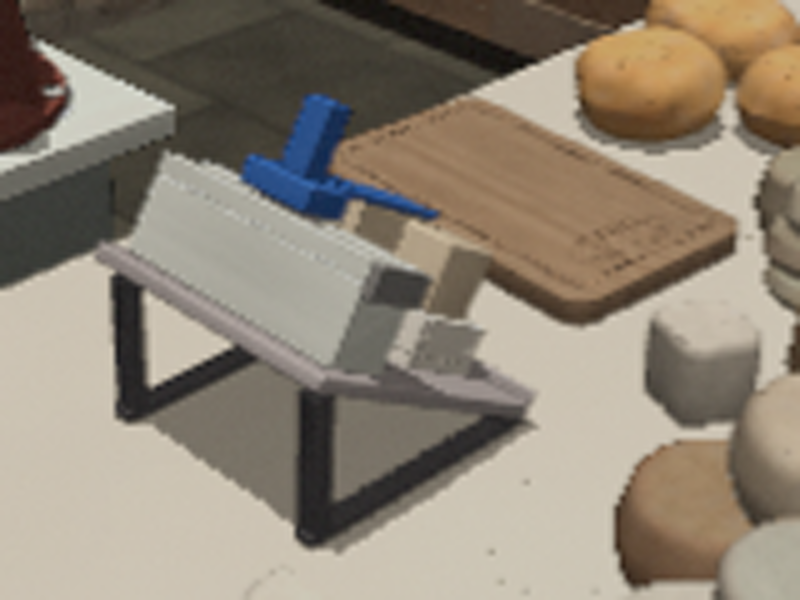

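{"method": "move_arm", "body": {"rows": [{"dp":[-0.013,-0.02,0.042],"roll":0},{"dp":[-0.013,-0.02,0.042],"roll":0},{"dp":[-0.013,-0.02,0.042],"roll":0},{"dp":[-0.013,-0.02,0.042],"roll":0},{"dp":[-0.013,-0.02,0.042],"roll":0},{"dp":[-0.013,-0.02,0.042],"roll":0},{"dp":[-0.013,-0.02,0.042],"roll":0},{"dp":[-0.013,-0.02,0.042],"roll":0}]}}

```text
clock: 1.15
position: [0.4632, 0.178, 0.3496]
eef_rot: [[-0.0, 0.441, 0.897], [0.0, 0.897, -0.441], [-1.0, 0.0, -0.0]]
wrist_force: [0.2, 0.5, -0.3]
finger_gap: 0.996
```

{"method": "move_arm", "body": {"rows": [{"dp":[0,-0.028,0.054],"roll":0},{"dp":[0,-0.028,0.054],"roll":0},{"dp":[0,-0.028,0.054],"roll":10.6},{"dp":[0,0,0],"roll":10.6},{"dp":[0,0,0],"roll":10.6},{"dp":[0,0,0],"roll":10.6},{"dp":[0,0,0],"roll":10.6},{"dp":[0,0,0],"roll":10.6}]}}

```text
clock: 2.15
position: [0.5708, 0.0325, 0.349]
eef_rot: [[-0.001, 1.0, -0.002], [0.0, -0.002, -1.0], [-1.0, -0.001, -0.0]]
wrist_force: [0.0, 0.1, -0.3]
finger_gap: 1.002
```

```bash
python3 - <<'E'
from h import *
from station import r
s=r.get_state();print(s['position'],s['eef_rot'],s['clock'],s['joint_positions'])
grab("wrist","w1")
cv2.imwrite("pics/w1x.png",cv2.resize(cv2.imread("pics/w1.png"),(768,576)))
E
```

```text
[0.5708 0.0325 0.349 ] [[-0.0007  1.     -0.0022]
 [ 0.     -0.0022 -1.    ]
 [-1.     -0.0007 -0.    ]] 2.15 [-0.071   0.3551  0.2076  1.4239  0.      1.502 ]
```

View pics/w1x.png

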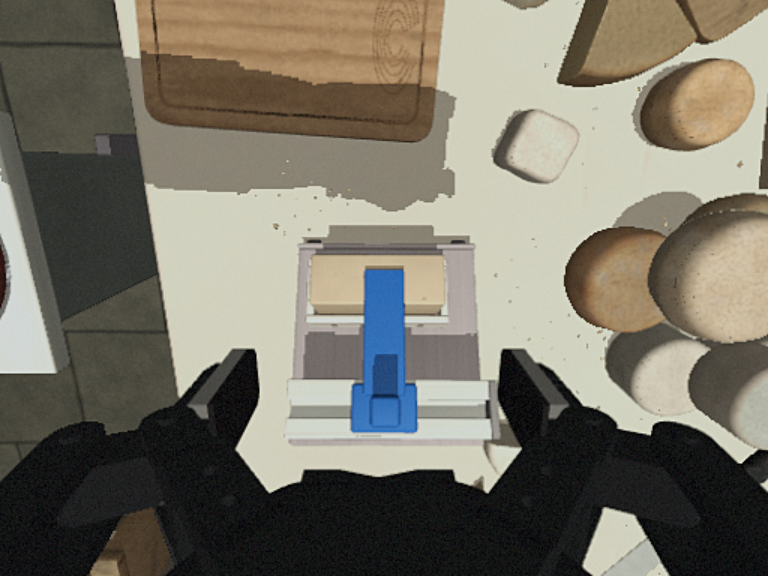

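```bash
python3 - <<'E'
from h import *
z=load("w1");P=cloud(z);im=z["im"]
hsv=cv2.cvtColor(im,cv2.COLOR_BGR2HSV)
def plane(p):
    c=p.mean(0);n=np.linalg.svd(p-c)[2][2];n*=np.sign(n[2]);return c,n,np.abs((p-c)@n).std()
def roi(x0,y0,x1,y1):
    p=P[y0:y1,x0:x1].reshape(-1,3);return p[~np.isnan(p[:,0])]
for nm,R in dict(cheeseL=(210,174,240,200),cheeseR=(272,174,292,200),plateL=(206,225,240,248),plateR=(274,225,312,248),lipU=(196,256,232,264),lipL2=(280,256,322,265),lip2=(195,282,232,288)).items():
    c,n,s=plane(roi(*R));print(nm,c,n,s)
blue=(hsv[...,0]>100)&(hsv[...,0]<125)&(hsv[...,1]>120)
pb=P[blue];print("blue",len(pb),np.nanmin(pb,0),np.nanmax(pb,0))
for v in range(175,292,6):
    row=np.where(blue[v,200:320])[0]+200
    if len(row): print(v,row[0],row[-1],P[v,row[0]+1],P[v,row[-1]-1],P[v,(row[0]+row[-1])//2])
E
python3 -c "
from h import *
crop('w1',180,150,340,300,5)"
```

```text
cheeseL [0.5321 0.0015 0.1199] [0.0031 0.5014 0.8652] 0.00044381695369184753
cheeseR [0.6106 0.0014 0.1198] [0.0048 0.5024 0.8646] 0.0004297464177067181
plateL [ 0.5223 -0.0922  0.0818] [0.0018 0.503  0.8643] 0.0005039777368877228
plateR [ 0.635  -0.0925  0.0815] [0.0015 0.5002 0.8659] 0.0005063029612739508
lipU [ 0.5182 -0.0897  0.1566] [0.0074 0.5214 0.8533] 0.0004419800961245259
lipL2 [ 0.6346 -0.0906  0.1568] [0.0019 0.5129 0.8585] 0.00045795330211924166
lip2 [ 0.5186 -0.117   0.1723] [0.0044 0.4714 0.8819] 0.00044401729872060956
blue 5048 [ 0.4963 -0.2876  0.0068] [1.0841 0.0538 0.4375]
181 243 268 [0.5591 0.0103 0.124 ] [0.5902 0.0103 0.1244] [0.574  0.0103 0.1241]
187 243 268 [0.5592 0.0033 0.1291] [0.5901 0.0031 0.1285] [0.574  0.0037 0.1304]
193 243 268 [ 0.5592 -0.0038  0.1333] [ 0.59   -0.0039  0.1331] [ 0.5739 -0.0039  0.133 ]
199 243 268 [ 0.5593 -0.0108  0.1375] [ 0.5898 -0.0107  0.138 ] [ 0.5739 -0.0111  0.1369]
205 243 268 [ 0.5593 -0.0177  0.1418] [ 0.5897 -0.0181  0.1409] [ 0.5739 -0.018   0.1411]
211 243 268 [ 0.5594 -0.0245  0.146 ] [ 0.5896 -0.0251  0.1446] [ 0.5
[... 400 characters left out ...]
3 -0.0584  0.1645] [ 0.5903 -0.0584  0.1646] [ 0.5736 -0.0577  0.1659]
247 242 269 [ 0.5584 -0.064   0.1698] [ 0.5901 -0.0649  0.1682] [ 0.5736 -0.0646  0.1689]
253 242 269 [ 0.5584 -0.071   0.1725] [ 0.59   -0.0714  0.1718] [ 0.5736 -0.0716  0.1714]
259 235 277 [ 0.5495 -0.0788  0.1736] [ 0.6002 -0.0794  0.1728] [ 0.5748 -0.0779  0.1751]
265 235 277 [ 0.5496 -0.0848  0.1778] [ 0.6001 -0.0858  0.1764] [ 0.5741 -0.0601  0.2171]
271 234 277 [ 0.5485 -0.0909  0.1816] [ 0.5999 -0.092   0.1801] [ 0.573  -0.0648  0.2214]
277 234 277 [ 0.5484 -0.0982  0.1835] [ 0.5997 -0.0982  0.1837] [ 0.573  -0.0711  0.2231]
283 234 277 [ 0.5486 -0.1035  0.1882] [ 0.5995 -0.1042  0.1874] [ 0.5729 -0.0764  0.2261]
```

View pics/w1_c180_150.png

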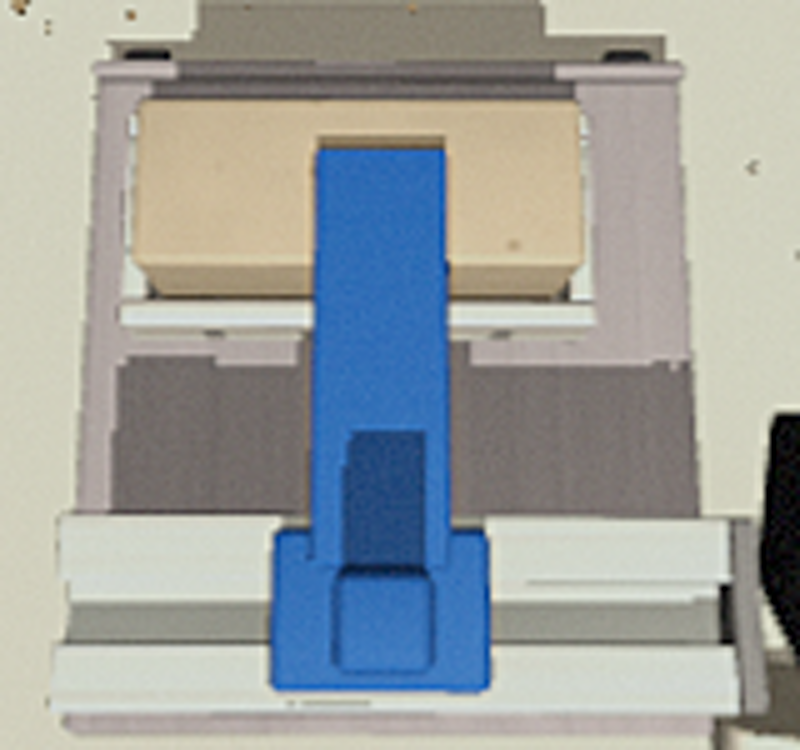

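```bash
python3 - <<'E'
from h import *
z=load("w1");P=cloud(z)
p=P[267:283,250:263].reshape(-1,3);print(p.mean(0),p.std(0))
c=p.mean(0)
# z,y relation, n-height
n=np.array([0,.5,.866]);u=np.array([0,-.866,.5])
print("post top n",np.median(p@n),"u",(p@u).min(),(p@u).max())
for v in (258,262,284,288): 
    print(v,[ (k,P[v,k]) for k in (189,191,193,195,324,326,328,330)])
for nm,q in dict(armtop=(256,225),collar=(240,275),lip=(210,260),cheese=(225,187),plate=(225,235)).items():
    X=P[q[1]-2:q[1]+3,q[0]-2:q[0]+3].reshape(-1,3).mean(0);print(nm,X,"n",X@n,"u",X@u)
# post top pixel column profile: n & u at col 256
for v in range(258,292,2): X=P[v,256];print(v,X,X@n,X@u)
for k in range(240,274,2): X=P[275,k];print(k,X,X@n)
E
```

```text
[nan nan nan] [nan nan nan]
post top n nan u nan nan
258 [(189, array([ 0.4441, -0.1811, -0.0012])), (191, array([ 0.4483, -0.1804, -0.0001])), (193, array([ 0.4905, -0.0883,  0.1549])), (195, array([ 0.4935, -0.0874,  0.1564])), (324, array([ 0.6661, -0.0881,  0.1559])), (326, array([ 0.6688, -0.0882,  0.1556])), (328, array([ 0.6719, -0.0891,  0.1543])), (330, array([ 0.6739, -0.0878,  0.1563]))]
262 [(189, array([ 0.4438, -0.1893,  0.    ])), (191, array([ 0.4885, -0.0918,  0.1591])), (193, array([ 0.4911, -0.0919,  0.159 ])), (195, array([ 0.4935, -0.0926,  0.1579])), (324, array([ 0.666 , -0.093 ,  0.1577])), (326, array([ 0.6687, -0.0932,  0.1574])), (328, array([ 0.6713, -0.0929,  0.1578])), (330, array([ 0.674 , -0.093 ,  0.1577]))]
284 [(189, array([ 0.4403, -0.2407, -0.0007])), (191, array([ 0.49  , -0.1157,  0.1729])), (193, array([ 0.4925, -0.1161,  0.1724])), (195, array([ 0.4948, -0.117 ,  0.1711])), (324, array([ 0.6638, -0.1164,  0.1725])), (326, array([ 0.6664, -0.1164,  0.1725])), (328, array([ 0.6693, -0.1171,  0.1714])), (330, array([ 0.6722, -0.1177,  0.1707]))]

[... 2011 characters left out ...]
09
246 [ 0.5632 -0.0696  0.2216] 0.15705362906882214
248 [ 0.5654 -0.069   0.2225] 0.15824130728973823
250 [ 0.5676 -0.0686  0.2231] 0.15887181870490197
252 [ 0.5697 -0.0687  0.2229] 0.15865686728641537
254 [ 0.5719 -0.068   0.224 ] 0.16003701438777088
256 [ 0.5741 -0.0696  0.2216] 0.15714093105964558
258 [ 0.5762 -0.0686  0.2232] 0.1589736223600739
260 [ 0.5784 -0.0691  0.2223] 0.15796033015990726
262 [ 0.5806 -0.0691  0.2224] 0.15801697697544093
264 [ 0.5827 -0.0684  0.2234] 0.15926180290239392
266 [ 0.5851 -0.0711  0.2195] 0.15454978991305704
268 [ 0.5896 -0.0946  0.1847] 0.11260260187512398
270 [ 0.5922 -0.0958  0.1829] 0.1104638528483413
272 [ 0.5947 -0.0953  0.1837] 0.11141740987812247
```

{"method": "move_arm", "body": {"rows": [{"dp":[0,0.001,0.028],"roll":0},{"dp":[0.01,0.001,0.028],"roll":0},{"dp":[0.01,0.001,0.028],"roll":0},{"dp":[0.02,0,0.0275],"roll":0},{"dp":[0.03,0,0],"roll":0},{"dp":[0.02,0,0],"roll":0},{"dp":[0.01,0,0],"roll":0},{"dp":[0,0,0],"roll":0}], "grip": 0.05, "newtons": 60}}

```text
clock: 3.2
position: [0.5741, -0.0788, 0.249]
eef_rot: [[-0.001, 1.0, 0.005], [0.0, 0.005, -1.0], [-1.0, -0.001, -0.0]]
wrist_force: [-0.0, 0.1, 0.6]
finger_gap: 0.583
```

```bash
python3 - <<'E'
from h import *
from station import r
s=r.get_state();print(s['position'],s['clock'],s['wrist_force'])
grab("wrist","w2")
E
```

```text
[ 0.5741 -0.0788  0.249 ] 3.2 [-0.0005  0.0783  0.628 ]
```

View pics/w2.png

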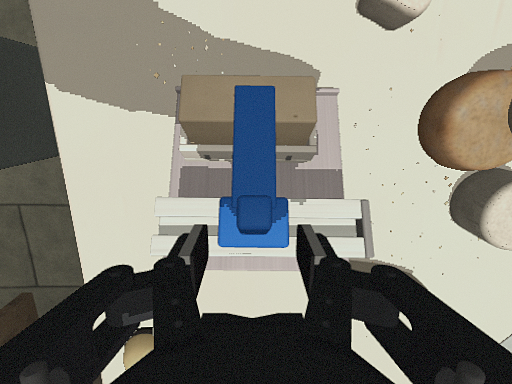

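{"method": "move_arm", "body": {"rows": [{"dp":[0.015,0,0],"roll":0},{"dp":[0.015,0,0],"roll":0},{"dp":[0.009,0,0],"roll":0},{"dp":[0.004,0,0],"roll":0},{"dp":[0,0,0],"roll":0}]}}

```text
clock: 3.88
position: [0.5743, -0.0789, 0.2061]
eef_rot: [[-0.0, 1.0, 0.004], [0.0, 0.004, -1.0], [-1.0, -0.0, -0.0]]
wrist_force: [-0.7, 0.3, 1.1]
finger_gap: 0.584
```

{"method": "move_arm", "body": {"rows": [{"dp":[0,0,0],"roll":0},{"dp":[0,0,0],"roll":0},{"dp":[0,0,0],"roll":0},{"dp":[0,0,0],"roll":0},{"dp":[0,0,0],"roll":0}], "grip": 0.0, "newtons": 60}}

```text
clock: 4.5
position: [0.5747, -0.0791, 0.2068]
eef_rot: [[0.001, 1.0, 0.004], [-0.0, 0.004, -1.0], [-1.0, 0.001, 0.0]]
wrist_force: [-0.4, 1.5, 6.3]
finger_gap: 0.248
```

{"method": "move_arm", "body": {"rows": [{"dp":[0,-0.006,0],"roll":0},{"dp":[0,-0.014,0],"roll":0},{"dp":[0,-0.016,0],"roll":0},{"dp":[0,-0.014,0],"roll":0}]}}

```text
clock: 5.0
position: [0.5246, -0.0788, 0.2069]
eef_rot: [[0.002, 1.0, 0.004], [0.001, 0.004, -1.0], [-1.0, 0.002, -0.001]]
wrist_force: [3.4, 2.6, 5.3]
finger_gap: 0.243
```

{"method": "move_arm", "body": {"rows": [{"dp":[0,-0.014,0],"roll":0},{"dp":[0,-0.016,0],"roll":0},{"dp":[0,-0.016,0],"roll":0},{"dp":[0,-0.016,0],"roll":0},{"dp":[0,-0.014,0],"roll":0},{"dp":[0,0,0],"roll":0}]}}

```text
clock: 5.75
position: [0.4469, -0.0793, 0.2059]
eef_rot: [[-0.002, 1.0, 0.003], [0.0, 0.003, -1.0], [-1.0, -0.002, -0.0]]
wrist_force: [0.1, -0.5, -2.6]
finger_gap: 0.248
```

```bash
python3 - <<'E'
from h import *
from station import r
s=r.get_state();print(s['position'],s['clock'],s['wrist_force'])
grab("wrist","w3")
E
```

```text
[ 0.4469 -0.0793  0.2059] 5.75 [ 0.0993 -0.5302 -2.5524]
```

View pics/w3.png

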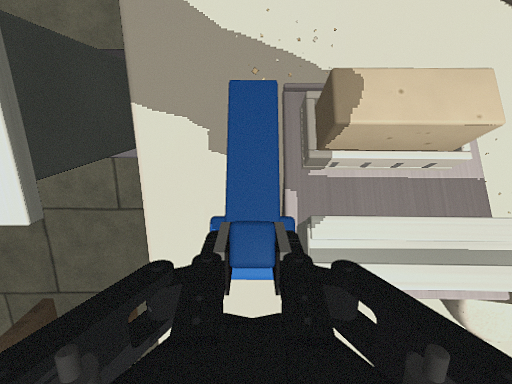

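{"method": "move_arm", "body": {"rows": [{"dp":[-0.02,0,0],"roll":0},{"dp":[-0.02,0,0.015],"roll":0},{"dp":[0,0,0.035],"roll":0},{"dp":[0,0,0.045],"roll":0},{"dp":[0,0,0.045],"roll":0},{"dp":[0,0.01,0.045],"roll":0},{"dp":[0,0.02,0.045],"roll":0},{"dp":[0,0.02,0.035],"roll":0}]}}

```text
clock: 6.8
position: [0.5, -0.3465, 0.2456]
eef_rot: [[-0.0, 1.0, 0.003], [-0.0, 0.003, -1.0], [-1.0, -0.0, 0.0]]
wrist_force: [0.6, -0.5, -2.9]
finger_gap: 0.247
```

{"method": "move_arm", "body": {"rows": [{"dp":[0.02,0.02,0.025],"roll":0},{"dp":[0.04,0.004,0.01],"roll":0},{"dp":[0.04,0,0],"roll":0},{"dp":[0.025,0,0],"roll":0},{"dp":[0.015,0,0],"roll":0},{"dp":[0,0,0],"roll":0}], "newtons": 30}}

```text
clock: 7.55
position: [0.5232, -0.3789, 0.1053]
eef_rot: [[-0.001, 1.0, 0.004], [0.001, 0.004, -1.0], [-1.0, -0.001, -0.001]]
wrist_force: [-0.4, 0.4, -1.6]
finger_gap: 0.25
```

```bash
python3 - <<'E'
from h import *
from station import r
s=r.get_state();print(s['position'],s['clock'],s['wrist_force'])
grab("wrist","w4");grab("side","s4")
crop("s4",80,160,340,340,3)
E
```

```text
[ 0.5232 -0.3789  0.1053] 7.55 [-0.4389  0.4246 -1.6082]
```

View pics/w4.png

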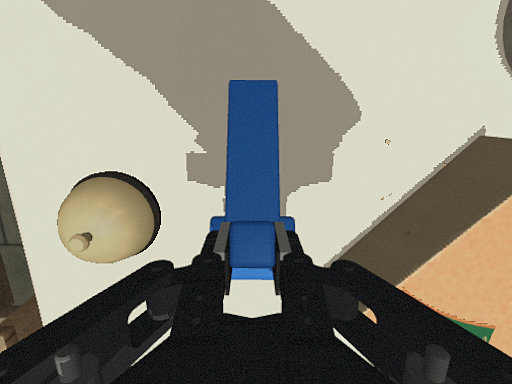

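View pics/s4_c80_160.png

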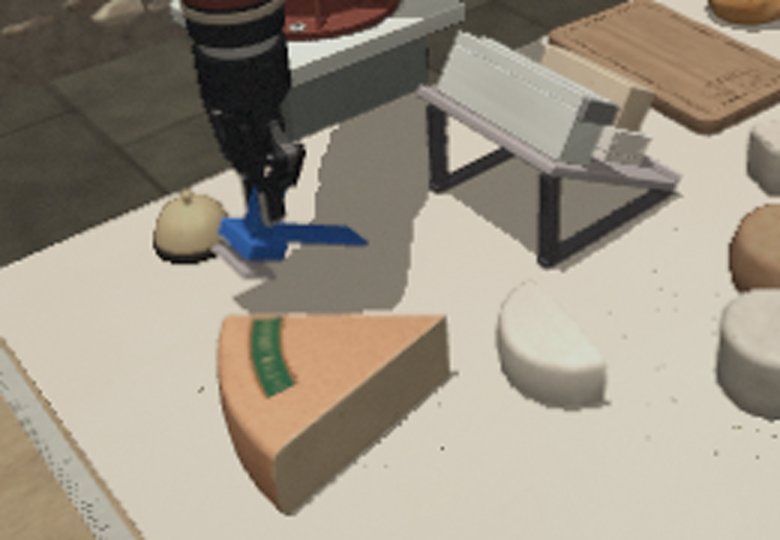

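{"method": "move_arm", "body": {"rows": [{"dp":[0.006,0,0],"roll":0},{"dp":[0.006,0,0],"roll":0},{"dp":[0.005,0,0],"roll":0},{"dp":[0.005,0,0],"roll":0},{"dp":[0.005,0,0],"roll":0},{"dp":[0.005,0,0],"roll":0},{"dp":[0.004,0,0],"roll":0},{"dp":[0,0,0],"roll":0}], "newtons": 20}}

```text
clock: 8.65
position: [0.5256, -0.383, 0.073]
eef_rot: [[0.005, 1.0, 0.003], [-0.007, 0.003, -1.0], [-1.0, 0.005, 0.007]]
wrist_force: [0.7, -8.6, 11.6]
finger_gap: 0.249
```

```bash
python3 - <<'E'
from h import *
from station import r
s=r.get_state();print(s['position'],s['clock'],s['wrist_force'])
grab("side","s5")
crop("s5",110,190,240,280,6)
E
```

```text
[ 0.5256 -0.383   0.073 ] 8.65 [ 0.7434 -8.5667 11.6116]
```

View pics/s5_c110_190.png

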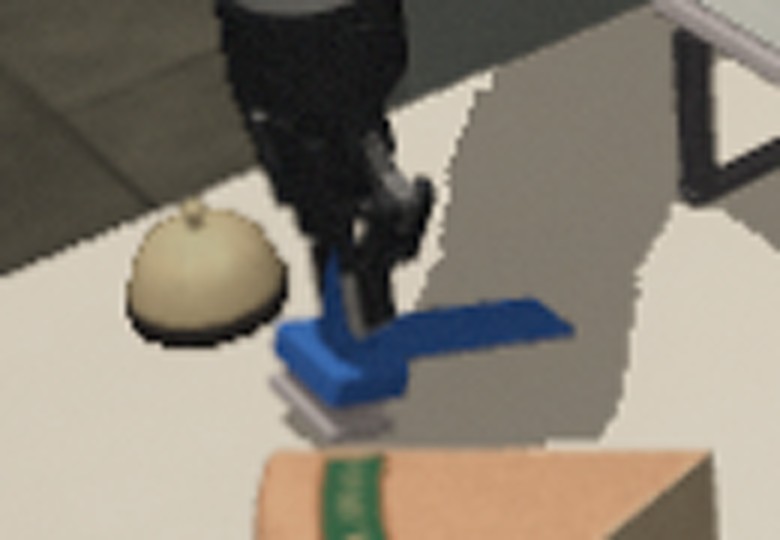

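{"method": "move_arm", "body": {"rows": [{"dp":[0.003,0,0],"roll":0},{"dp":[0.003,0,0],"roll":0},{"dp":[0,0,0],"roll":0}]}}

```text
clock: 9.07
position: [0.5251, -0.382, 0.0663]
eef_rot: [[0.004, 1.0, 0.003], [-0.005, 0.003, -1.0], [-1.0, 0.004, 0.005]]
wrist_force: [0.8, -6.4, 8.5]
finger_gap: 0.247
```

```bash
python3 - <<'E'
from h import *
from station import r
s=r.get_state();print(s['position'],s['clock'],s['wrist_force'])
z=grab("side","s6")
crop("s6",110,190,240,280,6)
P=cloud(z);hsv=cv2.cvtColor(z["im"],cv2.COLOR_BGR2HSV)
blue=(hsv[...,0]>100)&(hsv[...,0]<125)&(hsv[...,1]>120)
blue[:190]=0
p=P[blue];p=p[(p[:,0]<.6)&(p[:,2]<.15)&(p[:,1]>-.5)]
for a in np.arange(-.42,-.22,.02):
    m=p[(p[:,1]>=a)&(p[:,1]<a+.02)]
    if len(m):print(round(a,2),len(m),m[:,2].min(),m[:,2].max())
E
```

```text
[ 0.5251 -0.382   0.0663] 9.075 [ 0.7977 -6.4366  8.4814]
-0.42 91 0.03044763466453615 0.046062292377074154
-0.4 126 0.025549784191988167 0.10244066421207476
-0.38 45 0.02339455682504976 0.0556852944016607
-0.36 45 0.023880087938688677 0.031672351848510805
-0.34 45 0.01821505288726233 0.025733044723689202
-0.32 44 0.01259795933228336 0.020309102816506774
-0.3 41 0.004592622220901732 0.013242933294947301
-0.28 7 0.003973978637624276 0.00710386323560519
```

View pics/s6_c110_190.png

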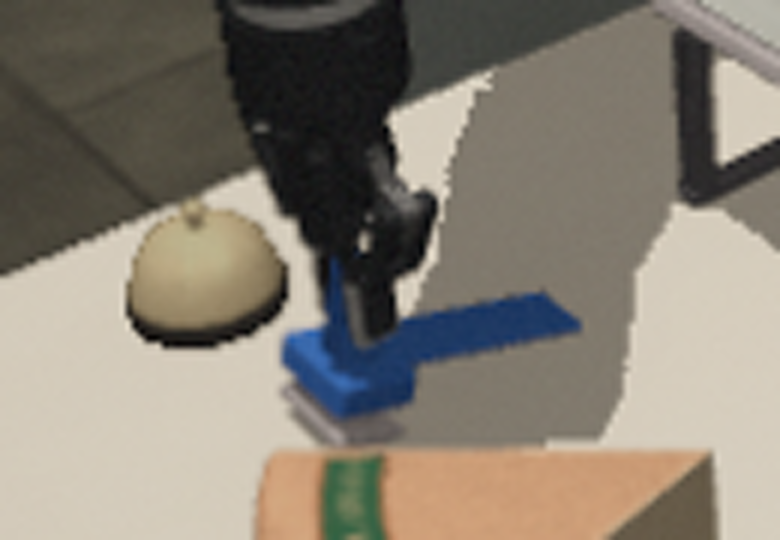

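{"method": "move_arm", "body": {"rows": [{"dp":[0,0,0],"roll":0},{"dp":[0,0,0],"roll":0},{"dp":[-0.01,0,0],"roll":0},{"dp":[-0.01,0,0],"roll":-8},{"dp":[0,0,0],"roll":-10},{"dp":[0,0,0],"roll":-10},{"dp":[0,0,0],"roll":-10},{"dp":[0,0,0],"roll":-10}], "grip": 0.065}}

```text
clock: 10.12
position: [0.5236, -0.3791, 0.0849]
eef_rot: [[0.0, 0.662, 0.75], [-0.0, 0.75, -0.662], [-1.0, 0.0, 0.0]]
wrist_force: [0.2, -0.4, -1.2]
finger_gap: 0.761
```

{"method": "move_arm", "body": {"rows": [{"dp":[0,0,0],"roll":-10},{"dp":[0,0,0],"roll":-10},{"dp":[0,0,0],"roll":-10},{"dp":[0,0,0],"roll":-10},{"dp":[0,0,0],"roll":-2}]}}

```text
clock: 10.75
position: [0.5236, -0.3791, 0.0848]
eef_rot: [[0.0, -0.005, 1.0], [-0.0, 1.0, 0.005], [-1.0, -0.0, 0.0]]
wrist_force: [-0.1, -0.8, 0.3]
finger_gap: 0.762
```

```bash
python3 - <<'E'
from h import *
from station import r
s=r.get_state();print(s['position'],s['eef_rot'],s['clock'],s['wrist_force'],s['joint_positions'])
z=grab("wrist","w7")
z=grab("side","s7")
crop("s7",110,190,240,280,6)
P=cloud(z);hsv=cv2.cvtColor(z["im"],cv2.COLOR_BGR2HSV)
blue=(hsv[...,0]>100)&(hsv[...,0]<125)&(hsv[...,1]>120)
blue[:190]=0
p=P[blue];p=p[(p[:,0]<.6)&(p[:,2]<.15)&(p[:,1]>-.5)]
for a in np.arange(-.42,-.22,.02):
    m=p[(p[:,1]>=a)&(p[:,1]<a+.02)]
    if len(m):print(round(a,2),len(m),m[:,2].min(),m[:,2].max(),m[:,0].mean())
E
```

```text
[ 0.5236 -0.3791  0.0848] [[ 0.0002 -0.0047  1.    ]
 [-0.0001  1.      0.0047]
 [-1.     -0.0001  0.0002]] 10.75 [-0.1171 -0.8445  0.3222] [-0.7397  0.6375 -0.0352  0.8979  0.0001 -0.7444]
-0.42 201 0.007847405275508867 0.08247889555813959 0.5347456546559693
-0.4 118 0.018906246568861862 0.0822226642100572 0.5394863570804559
-0.38 57 0.032740921070126716 0.037300134034903065 0.5277411589558988
-0.36 56 0.032949284766011666 0.038010198848412946 0.5288302123213074
-0.34 58 0.03211652280277588 0.03746117979438246 0.5277294690039797
-0.32 53 0.03280416112398121 0.03861512704668213 0.5272910488111021
-0.3 49 0.031808425895132886 0.037840417863501674 0.5279590503082583
```

View pics/s7_c110_190.png

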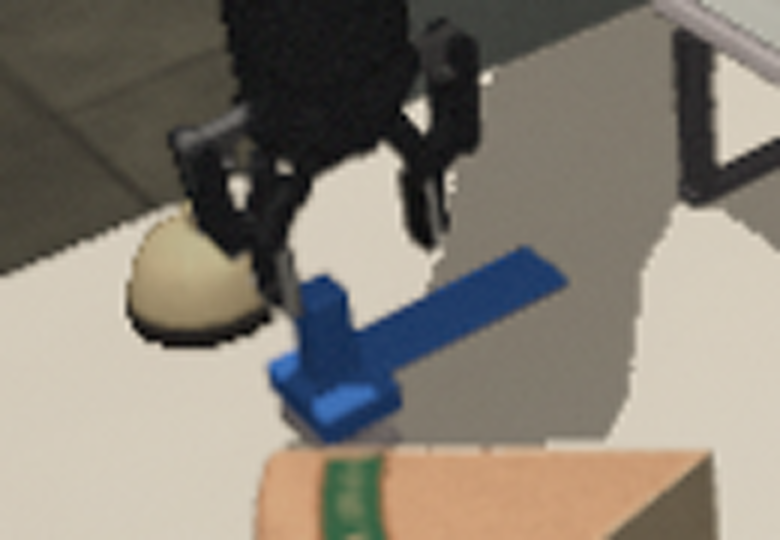

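View pics/w7.png

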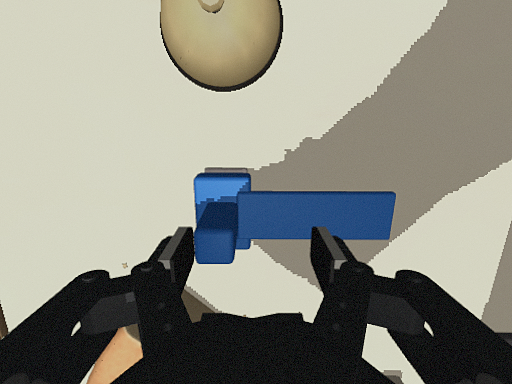

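{"method": "move_arm", "body": {"rows": [{"dp":[-0.005,-0.003,0],"roll":0},{"dp":[-0.02,-0.002,0],"roll":0},{"dp":[-0.04,0,0],"roll":0},{"dp":[-0.05,0,0],"roll":0},{"dp":[-0.05,0,0],"roll":0},{"dp":[-0.05,0.03,0],"roll":0},{"dp":[-0.03,0.045,0],"roll":0},{"dp":[0,0.05,0],"roll":0}], "grip": 0.085}}

```text
clock: 11.85
position: [0.5239, -0.2591, 0.3324]
eef_rot: [[0.004, -0.001, 1.0], [-0.003, 1.0, 0.001], [-1.0, -0.003, 0.004]]
wrist_force: [0.9, 1.1, -0.7]
finger_gap: 0.994
```

```bash
python3 - <<'E'
from h import *
from station import r
n=np.array([0,.5,.866]);u=np.array([0,-.866,.5])
for nm in("w1","w3"):
    z=load(nm);P=cloud(z).reshape(-1,3);P=P[~np.isnan(P[:,0])]
    N=P@n;U=P@u
    m=(abs(N-.1047)<.003)&(U>0.01)&(U<.1)&(P[:,0]>.49)&(P[:,0]<.66)
    q=P[m];print(nm,m.sum(),"x",np.percentile(q[:,0],[0.5,2,50,98,99.5]),"u",np.percentile(q@u,[.5,2,50,98,99.5]),"n",np.median(q@n))
    m=(abs(P[:,0]-.575)<.07)&(U>0.02)&(U<.1)&(N>.03)&(N<.1)
    # upslope face u
    q=P[m&(N>.07)];h=np.histogram(q@u,np.arange(.02,.1,.002));print(h[0],h[1][:-1])
    # mould up-slope wall top
    m=(U>.078)&(U<.11)&(abs(P[:,0]-.575)<.06)&(N>.04)&(N<.075)
    q=P[m];print("wall",len(q),np.histogram(q@n,8),np.histogram(q@u,8))
s=r.get_state();print(s['position'],s['clock'],s['finger_gap'])
z=grab("side","s8");crop("s8",110,160,340,280,3)
E
```

```text
w1 2331 x [0.5069 0.5086 0.5549 0.6283 0.63  ] u [0.0345 0.0349 0.0553 0.0801 0.0803] n 0.10446428772382536
[  0   0   0   0   0   0   0   0   0   0   0   0   0   0   0   0   0   0
   0   0   0   0   0   0   0   0   0   0   0   2 217   0   0   0   0   0
   0   0   0] [0.02  0.022 0.024 0.026 0.028 0.03  0.032 0.034 0.036 0.038 0.04  0.042
 0.044 0.046 0.048 0.05  0.052 0.054 0.056 0.058 0.06  0.062 0.064 0.066
 0.068 0.07  0.072 0.074 0.076 0.078 0.08  0.082 0.084 0.086 0.088 0.09
 0.092 0.094 0.096]
wall 526 (array([ 41,  36,  44, 103, 230,  16,  32,  24]), array([0.0405, 0.0448, 0.0491, 0.0534, 0.0577, 0.062 , 0.0663, 0.0707,
       0.075 ])) (array([ 30, 143,   6,  49,  55,  53,  73, 117]), array([0.079 , 0.0806, 0.0822, 0.0838, 0.0854, 0.087 , 0.0885, 0.0901,
       0.0917]))
w3 9524 x [0.5069 0.5085 0.568  0.6271 0.6292] u [0.0345 0.0355 0.0594 0.0806 0.0812] n 0.10445064394874065
[   0    0    0    0    0    0    0   10   22   20   24   25   25   24
   22   23   27   22   27   25   27   28   25   27   25   25   26   30
   31   58 2524   33    0    0    0    0    0    0    0] [0.02  0.022 0.024 0.026 0.028 0.03  0.032 0.034 0.036 0.038 0.04  0.042
 0.044 0.046 0.048 0.05  0.052 0.054 0.056 0.058 0.06  0.062 0.064 0.066
 0.068 0.07  0.072 0.074 0.076 0.078 0.08  0.082 0.084 0.086 0.088 0.09
 0.092 0.094 0.096]
wall 3361 (array([ 192,  214,  291,  623, 1220,  255,  262,  304]), array([0.04  , 0.0444, 0.0487, 0.0531, 0.0575, 0.0619, 0.0662, 0.0706,
       0.075 ])) (array([ 303, 1111,   46,  216,  211,  244,  291,  939]), array([0.0791, 0.0808, 0.0824, 0.084 , 0.0856, 0.0873, 0.0889, 0.0905,
       0.0921]))
[ 0.5239 -0.2591  0.3324] 11.85 0.9943394905373665
```

View pics/s8_c110_160.png

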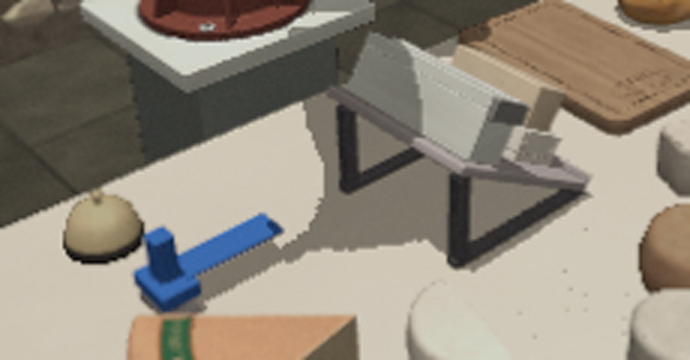

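```bash
python3 - <<'E'
from h import *
from station import r
# tcp positions at frames
T=dict(w1=([0.5708,0.0325,0.349],0),w2=([0.5741,-0.0788,0.249],0),w3=([0.4469,-0.0793,0.2059],0),w7=([0.5236,-0.3791,0.0848],1))
for k,(t,o) in T.items():
    P=cloud(load(k))-np.array(t)
    d=-P[...,2]  # ahead
    jaw=P[...,o]; zz=-P[...,1] if o==0 else P[...,0]
    m=(d>-.05)&(d<.04)&(abs(zz)<.025)&(abs(jaw)<.07)
    z=load(k); sat=z["im"].max(2)<140
    hsv=cv2.cvtColor(z["im"],cv2.COLOR_BGR2HSV); m&=sat&(hsv[...,1]<90)
    for s in(-1,1):
        q=m&(jaw*s>0)
        dd=d[q]; i=dd>np.percentile(dd,97)
        print(k,s,q.sum(),"max ahead",np.percentile(dd,[90,97,99.5,100]),"jaw",np.abs(jaw[q][i]).min(),np.abs(jaw[q][i]).max(), "lat",zz[q][i].mean())
E
```

```text
w1 -1 2392 max ahead [-0.0098 -0.0037  0.0004  0.0014] jaw 0.043420236664301615 0.04843848814043261 lat -0.0018954707509673209
w1 1 2308 max ahead [-0.0106 -0.0037  0.      0.0021] jaw 0.041051724174722914 0.047142230533318896 lat -0.0025607681331261917
w2 -1 4735 max ahead [-0.0109  0.0014  0.0082  0.0115] jaw 0.02588782811434298 0.03858096575777936 lat -0.00478828529501495
w2 1 4541 max ahead [-0.0118  0.0014  0.0077  0.0116] jaw 0.023472202708499146 0.03600429065411104 lat -0.005704944261061549
w3 -1 4281 max ahead [-0.016   0.0006  0.035   0.0373] jaw 0.013077532773011769 0.02839720842827459 lat -0.008705182286519828
w3 1 4163 max ahead [-0.0158 -0.0001  0.0084  0.037 ] jaw 0.010938579655198954 0.02670499047610786 lat -0.009261279795196331
w7 -1 4502 max ahead [-0.0134 -0.0017  0.0051  0.0106] jaw 0.010038781446396694 0.044390705567622424 lat -0.004978355417459725
w7 1 4471 max ahead [-0.0136 -0.0019  0.0051  0.0074] jaw 0.03212416654910899 0.04456533108733213 lat -0.00460541049030691
```

{"method": "move_arm", "body": {"rows": [{"dp":[0,0.04,0.005],"roll":0},{"dp":[0,0.05,0.01],"roll":0},{"dp":[0,0.05,0.01],"roll":0},{"dp":[0.01,0.05,0.01],"roll":0},{"dp":[0.03,0.04,0.009],"roll":0},{"dp":[0.045,0.023,0],"roll":0},{"dp":[0.04,0,0],"roll":0},{"dp":[0.02,0,0],"roll":0}], "grip": 0.085, "newtons": 35}}

```text
clock: 12.9
position: [0.565, -0.0054, 0.1825]
eef_rot: [[-0.002, -0.003, 1.0], [0.0, 1.0, 0.003], [-1.0, 0.0, -0.002]]
wrist_force: [0.6, -0.4, 0.4]
finger_gap: 0.994
```

```bash
python3 - <<'E'
from h import *
from station import r
s=r.get_state();print(s['position'],s['eef_rot'],s['clock'],s['finger_gap'])
z=grab("wrist","w9");n=np.array([0,.5,.866]);u=np.array([0,-.866,.5])
P=cloud(z).reshape(-1,3);P=P[~np.isnan(P[:,0])]
N=P@n;U=P@u
m=(abs(N-.1047)<.003)&(U>0.02)&(U<.1)&(P[:,0]>.49)&(P[:,0]<.66)
q=P[m];print(m.sum(),"x",np.percentile(q[:,0],[0.5,2,50,98,99.5]),"u",np.percentile(q@u,[.5,2,50,98,99.5]),"n",np.median(q@n))
E
```

```text
[ 0.565  -0.0054  0.1825] [[-0.0025 -0.003   1.    ]
 [ 0.0003  1.      0.003 ]
 [-1.      0.0003 -0.0025]] 12.9 0.9938333148517465
8234 x [0.5068 0.5082 0.56   0.6261 0.6287] u [0.0345 0.0358 0.0605 0.0807 0.0813] n 0.10429030896821248
```

View pics/w9.png

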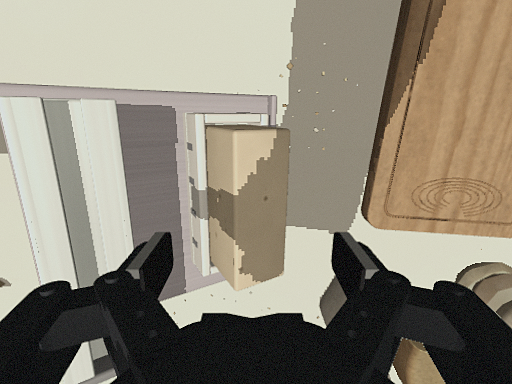

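{"method": "move_arm", "body": {"rows": [{"dp":[0.02,0,0.003],"roll":0},{"dp":[0.025,0,0],"roll":0},{"dp":[0.018,0,0],"roll":0},{"dp":[0.01,0,0],"roll":0},{"dp":[0.0035,0,0],"roll":0},{"dp":[0,0,0],"roll":0}]}}

```text
clock: 13.7
position: [0.5694, -0.0061, 0.1084]
eef_rot: [[0.001, -0.004, 1.0], [-0.0, 1.0, 0.004], [-1.0, -0.0, 0.001]]
wrist_force: [-0.5, -0.3, -0.1]
finger_gap: 0.998
```

{"method": "move_arm", "body": {"rows": [{"dp":[0,0,0],"roll":0},{"dp":[0,0,0],"roll":0},{"dp":[0,0,0],"roll":0},{"dp":[0,0,0],"roll":0},{"dp":[0,0,0],"roll":0}], "grip": 0.04, "newtons": 35}}

```text
clock: 14.32
position: [0.5694, -0.0059, 0.1088]
eef_rot: [[0.001, -0.004, 1.0], [-0.0, 1.0, 0.004], [-1.0, -0.0, 0.001]]
wrist_force: [-2.5, 0.5, 6.5]
finger_gap: 0.669
```

```bash
python3 - <<'E'
from h import *
from station import r
s=r.get_state();print(s['position'],s['eef_rot'],s['clock'],s['finger_gap']*.0854,s['wrist_force'])
z=grab("wrist","w10");grab("side","s10");crop("s10",190,130,340,240,5)
E
```

```text
[ 0.5694 -0.0059  0.1088] [[ 0.0013 -0.0041  1.    ]
 [-0.0002  1.      0.0041]
 [-1.     -0.0002  0.0013]] 14.325 0.05712794326108542 [-2.5319  0.5232  6.4966]
```

View pics/w10.png

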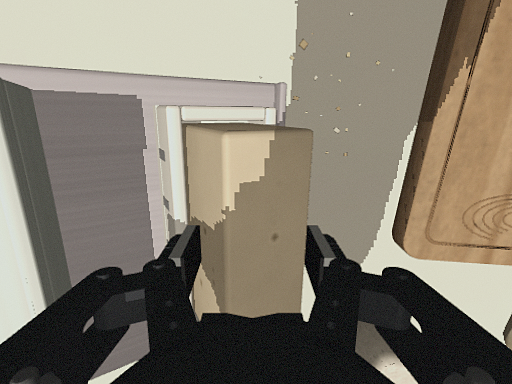

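View pics/s10_c190_130.png

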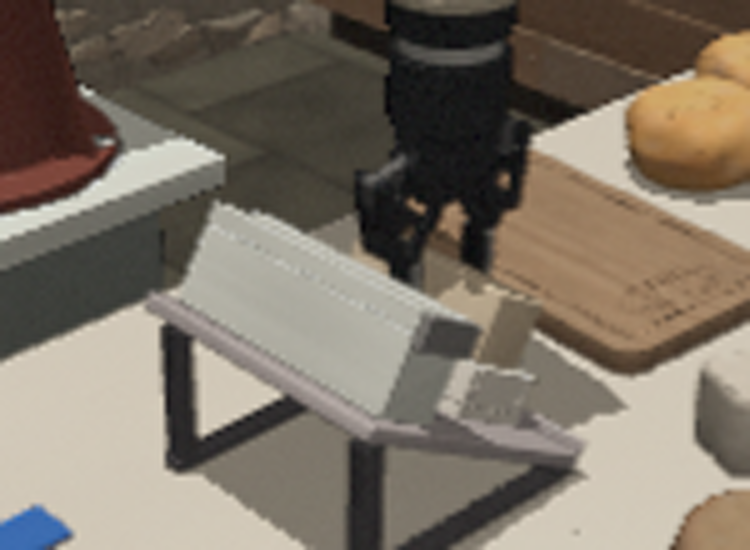

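{"method": "move_arm", "body": {"rows": [{"dp":[-0.0035,0.002,0],"roll":0},{"dp":[-0.0035,0.002,0],"roll":0},{"dp":[-0.0035,0.002,0],"roll":0},{"dp":[0,0,0],"roll":0}]}}

```text
clock: 14.92
position: [0.569, -0.0, 0.1186]
eef_rot: [[-0.0, -0.004, 1.0], [-0.0, 1.0, 0.004], [-1.0, -0.0, -0.0]]
wrist_force: [-2.4, -2.8, 0.5]
finger_gap: 0.659
```

```bash
cat > look.py <<'E'
import sys
from h import *
from station import r
k=sys.argv[1]
s=r.get_state();print(s['position'],s['clock'],s['finger_gap']*.0854,s['wrist_force'])
grab("wrist","w"+k);grab("side","s"+k);crop("s"+k,190,130,340,240,5)
E
python3 look.py 11
```

```text
[ 0.569  -0.      0.1186] 14.925 0.05629035544319775 [-2.3504 -2.844   0.4735]
```

View pics/s11_c190_130.png

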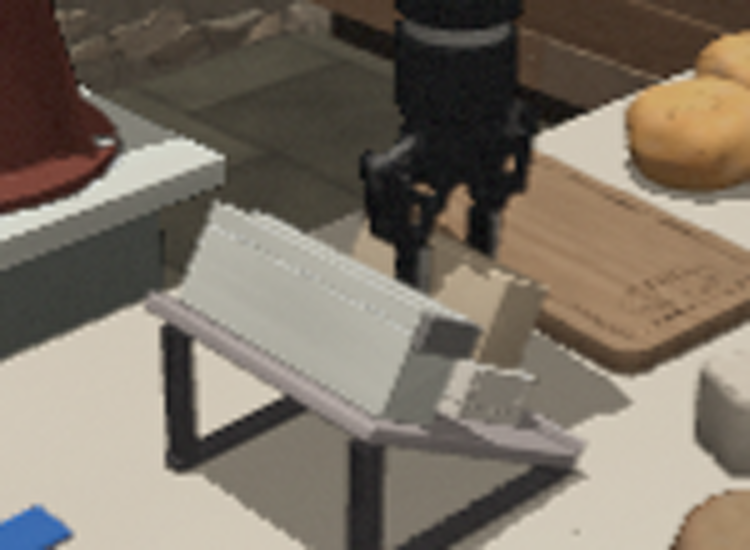

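View pics/w11.png

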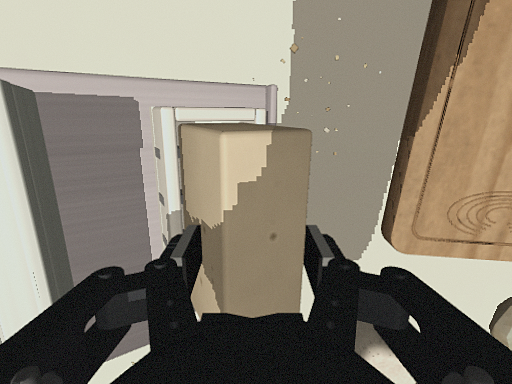

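{"method": "move_arm", "body": {"rows": [{"dp":[-0.0035,0.002,0],"roll":0},{"dp":[-0.0035,0.002,0],"roll":0},{"dp":[-0.0035,0.002,0],"roll":0},{"dp":[0,0,0],"roll":0}]}}

```text
clock: 15.52
position: [0.5691, 0.0062, 0.1294]
eef_rot: [[0.001, -0.004, 1.0], [0.0, 1.0, 0.004], [-1.0, 0.0, 0.001]]
wrist_force: [-1.2, -3.7, 1.1]
finger_gap: 0.663
```

```bash
cat >> look.py <<'E'
def top(k):
    z=load("w"+k);P=cloud(z);hsv=cv2.cvtColor(z["im"],cv2.COLOR_BGR2HSV)
    # top face patch: columns between fingers, rows 150..210, right part
    for nm,(a,b,c,d) in dict(top=(232,150,300,215),face=(188,150,210,210)).items():
        q=P[b:d,a:c].reshape(-1,3);q=q[~np.isnan(q[:,0])]
        c0=np.median(q,0);q=q[np.linalg.norm(q-c0,axis=1)<.05]
        nn=np.linalg.svd(q-q.mean(0))[2][2];nn*=np.sign(nn[2])
        print(nm,q.mean(0),nn,"tilt deg",np.degrees(np.arctan2(nn[1],nn[2])),"n.c",q.mean(0)@nn, "res",((q-q.mean(0))@nn).std())
top(k)
E
python3 - <<'E'
import sys;sys.argv=["x","12"]
exec(open("look.py").read())
top("10");top("11")
E
```

```text
[0.5691 0.0062 0.1294] 15.525 0.05660146708500622 [-1.2455 -3.6548  1.1438]
top [0.5293 0.0128 0.1396] [0.0034 0.4833 0.8754] tilt deg 28.9044225862079 n.c 0.1301765419487864 res 0.000505759818363506
face [ 0.5328 -0.0216  0.1222] [-0.0055 -0.8763  0.4817] tilt deg -61.20276033727553 n.c 0.07486439020956394 res 0.00017859832860500275
top [0.5292 0.0006 0.1203] [0.004  0.501  0.8654] tilt deg 30.06728756878443 n.c 0.10655206971933374 res 0.0005028598570129909
face [ 0.5328 -0.0335  0.1029] [-0.006  -0.8664  0.4994] tilt deg -60.04187671477224 n.c 0.07723900024548377 res 0.00019296892990769933
top [0.5291 0.0066 0.1288] [0.004  0.4831 0.8756] tilt deg 28.888386401823258 n.c 0.11806709180997643 res 0.0005001770079279429
face [ 0.5326 -0.0278  0.1113] [-0.0061 -0.8769  0.4807] tilt deg -61.26795721224544 n.c 0.07472006701853423 res 0.00018425674789128804
```

View pics/w12.png

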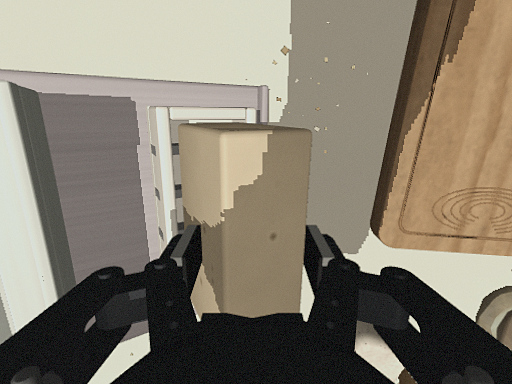

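{"method": "move_arm", "body": {"rows": [{"dp":[-0.0035,0.002,0],"roll":0},{"dp":[-0.006,0.0035,0],"roll":0},{"dp":[-0.009,0.005,0],"roll":0},{"dp":[-0.012,0.005,0],"roll":0},{"dp":[-0.02,0,0],"roll":0},{"dp":[-0.02,0,0],"roll":0},{"dp":[-0.01,0,0],"roll":0},{"dp":[0,0,0],"roll":0}]}}

```text
clock: 16.62
position: [0.5693, 0.0217, 0.21]
eef_rot: [[0.001, -0.004, 1.0], [0.0, 1.0, 0.004], [-1.0, 0.0, 0.001]]
wrist_force: [0.8, 0.0, -6.2]
finger_gap: 0.587
```

```bash
python3 look.py 13
cat > board.py <<'E'
from h import *
def board(name,hide=None):
    z=load(name);P=cloud(z);hsv=cv2.cvtColor(z["im"],cv2.COLOR_BGR2HSV)
    m=(abs(P[...,2]-.022)<.006)&(P[...,1]>.02)&(P[...,1]<.4)&(P[...,0]>.2)&(P[...,0]<.75)&(hsv[...,1]>60)
    m=m.astype(np.uint8);m=cv2.morphologyEx(m,cv2.MORPH_OPEN,np.ones((3,3),np.uint8))
    nl,l,st,_=cv2.connectedComponentsWithStats(m);i=1+np.argmax(st[1:,4]);q=P[l==i]
    rc=cv2.minAreaRect(q[:,:2].astype(np.float32)*1000);print(name,len(q),rc,np.median(q[:,2]))
    return q
if __name__=="__main__":
    for k in ("scene0","side0","s8"): board(k)
E
python3 board.py
```

```text
[0.5693 0.0217 0.21  ] 16.625 0.0501017802831318 [ 0.7776  0.0356 -6.1851]
top [0.5316 0.0286 0.2123] [0.0012 0.2913 0.9566] tilt deg 16.937037461308037 n.c 0.21200686645960648 res 0.0005649132261812852
face [ 0.5343 -0.0057  0.1953] [-0.0005 -0.9554  0.2953] tilt deg -72.82628612704835 n.c 0.06281687956742107 res 0.00019889769376805547
scene0 2098 ((482.2178955078125, 227.166748046875), (196.7652587890625, 296.8381652832031), 86.1273193359375) 0.020999192132111877
side0 1695 ((486.95574951171875, 230.55828857421875), (191.5572052001953, 306.9952392578125), 84.59387969970703) 0.020808093725312227
s8 1763 ((485.58636474609375, 230.18801879882812), (192.8705596923828, 304.0577697753906), 86.01321411132812) 0.020852230893880885
```

View pics/s13_c190_130.png

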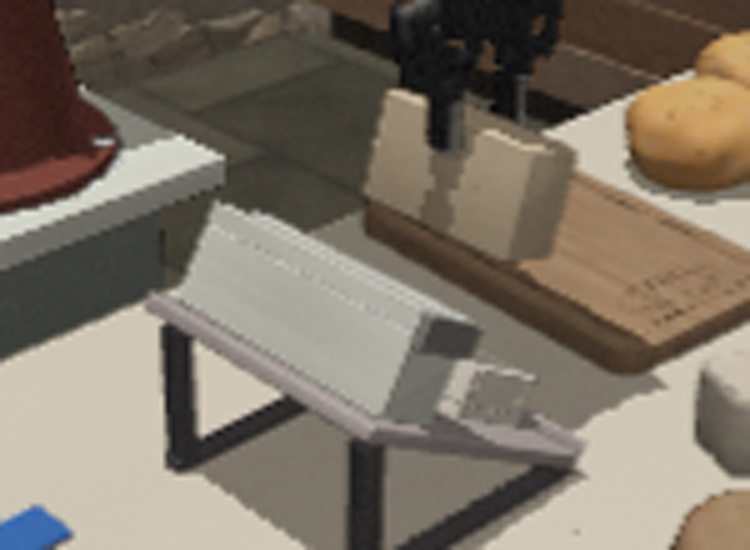

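View pics/w13.png

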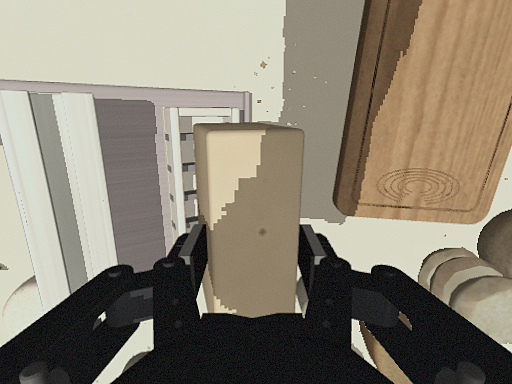

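{"method": "move_arm", "body": {"rows": [{"dp":[0,0.012,-0.004],"roll":0},{"dp":[0,0.024,-0.008],"roll":0},{"dp":[0,0.032,-0.012],"roll":0},{"dp":[0,0.036,-0.014],"roll":0},{"dp":[0,0.036,-0.014],"roll":0},{"dp":[0,0.032,-0.012],"roll":0},{"dp":[0,0.024,-0.01],"roll":0},{"dp":[0,0.015,-0.006],"roll":0}]}}

```text
clock: 17.73
position: [0.4868, 0.2337, 0.2089]
eef_rot: [[-0.001, -0.005, 1.0], [-0.0, 1.0, 0.005], [-1.0, -0.0, -0.001]]
wrist_force: [-0.1, -0.2, -5.6]
finger_gap: 0.584
```

{"method": "move_arm", "body": {"rows": [{"dp":[0.01,0.011,-0.003],"roll":0},{"dp":[0.02,0.005,0],"roll":0},{"dp":[0.025,0,0],"roll":0},{"dp":[0.02,0,0],"roll":0},{"dp":[0.012,0,0],"roll":0},{"dp":[0.006,0,0],"roll":0},{"dp":[0,0,0],"roll":0}]}}

```text
clock: 18.6
position: [0.4851, 0.2481, 0.1162]
eef_rot: [[-0.0, -0.004, 1.0], [-0.0, 1.0, 0.004], [-1.0, -0.0, -0.0]]
wrist_force: [-0.0, -0.1, -4.6]
finger_gap: 0.584
```

```bash
python3 look.py 14; python3 -c "
from h import *
crop('s14',240,90,370,210,5)"
```

```text
[0.4851 0.2481 0.1162] 18.6 0.0498542621540364 [-0.0324 -0.1158 -4.5634]
top [0.4474 0.255  0.1185] [0.0019 0.2927 0.9562] tilt deg 17.021037283778902 n.c 0.18879416867178825 res 0.0005623635326192553
face [0.45   0.2207 0.1016] [-0.0009 -0.9553  0.2956] tilt deg -72.80618154132144 n.c -0.18124934108441426 res 0.00021643951010832195
```

View pics/s14_c240_90.png

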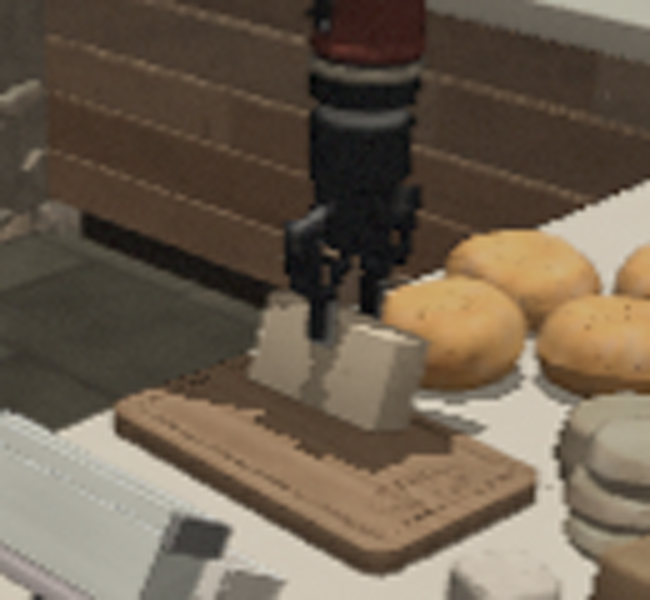

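View pics/w14.png

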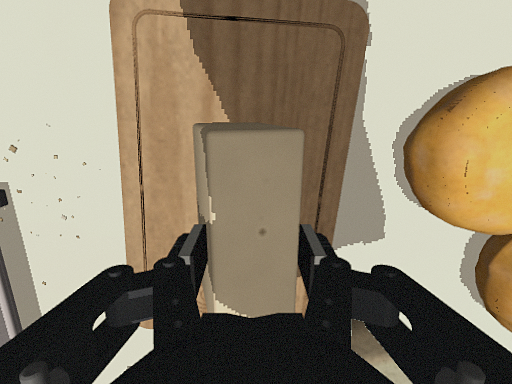

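{"method": "move_arm", "body": {"rows": [{"dp":[0.008,0,0],"roll":0},{"dp":[0.006,0,0],"roll":0},{"dp":[0.003,0,0],"roll":0},{"dp":[0.001,0,0],"roll":0},{"dp":[0.001,0,0],"roll":0},{"dp":[0,0,0],"roll":0}]}}

```text
clock: 19.45
position: [0.4851, 0.2482, 0.0974]
eef_rot: [[0.0, -0.004, 1.0], [0.0, 1.0, 0.004], [-1.0, 0.0, 0.0]]
wrist_force: [-0.3, 0.7, -5.3]
finger_gap: 0.583
```

{"method": "move_arm", "body": {"rows": [{"dp":[0.001,0,0],"roll":0},{"dp":[0.001,0,0],"roll":0},{"dp":[0,0,0],"roll":0}]}}

```text
clock: 19.82
position: [0.485, 0.2482, 0.0952]
eef_rot: [[-0.0, -0.004, 1.0], [-0.0, 1.0, 0.004], [-1.0, -0.0, -0.0]]
wrist_force: [-0.4, 0.5, -4.7]
finger_gap: 0.583
```

{"method": "move_arm", "body": {"rows": [{"dp":[0.001,0,0],"roll":0},{"dp":[0.001,0,0],"roll":0},{"dp":[0,0,0],"roll":0}]}}

```text
clock: 20.2
position: [0.4851, 0.2483, 0.094]
eef_rot: [[0.001, -0.004, 1.0], [0.0, 1.0, 0.004], [-1.0, 0.0, 0.001]]
wrist_force: [-1.9, -0.8, 3.8]
finger_gap: 0.584
```

{"method": "move_arm", "body": {"rows": [{"dp":[0,0,0],"roll":0},{"dp":[0.001,0,0],"roll":0},{"dp":[0.001,-0.001,0],"roll":0},{"dp":[0,-0.001,0],"roll":0}], "newtons": 20}}

```text
clock: 20.7
position: [0.4852, 0.2476, 0.0936]
eef_rot: [[0.001, -0.005, 1.0], [0.003, 1.0, 0.005], [-1.0, 0.003, 0.001]]
wrist_force: [-9.2, 3.5, 23.3]
finger_gap: 0.587
```

```bash
python3 look.py 15
```

```text
[0.4852 0.2476 0.0936] 20.7 0.0501109508057942 [-9.196   3.4712 23.2544]
top [0.4474 0.2544 0.0963] [0.0025 0.286  0.9582] tilt deg 16.619320953884888 n.c 0.16610707095137162 res 0.0005647130778921281
face [0.4539 0.2148 0.062 ] [-0.0027 -0.9535  0.3013] tilt deg -72.46641243991398 n.c -0.18738014686237753 res 0.0009502504512261491
```

{"method": "move_arm", "body": {"rows": [{"dp":[-0.001,0,0],"roll":0},{"dp":[-0.001,0,0],"roll":0},{"dp":[0,0,0],"roll":0}]}}

```text
clock: 21.18
position: [0.4854, 0.247, 0.0939]
eef_rot: [[0.001, -0.004, 1.0], [0.002, 1.0, 0.004], [-1.0, 0.002, 0.001]]
wrist_force: [-2.2, 4.0, 7.0]
finger_gap: 0.582
```

{"method": "move_arm", "body": {"rows": [{"dp":[0,0,0],"roll":0},{"dp":[0,0,0],"roll":0}], "grip": 0.053}}

```text
clock: 21.42
position: [0.4854, 0.2457, 0.0932]
eef_rot: [[0.001, -0.004, 1.0], [-0.001, 1.0, 0.004], [-1.0, -0.001, 0.001]]
wrist_force: [1.7, -1.2, 0.1]
finger_gap: 0.617
```

```bash
python3 look.py 16
```

```text
[0.4854 0.2457 0.0932] 21.425 0.0527141346635287 [ 1.7403 -1.2384  0.0759]
top [0.4474 0.2525 0.096 ] [0.0005 0.2581 0.9661] tilt deg 14.956560981050368 n.c 0.15814921203029714 res 0.0005867834503667417
face [0.4574 0.2107 0.0554] [-0.0122 -0.9566  0.2911] tilt deg -73.07259194693019 n.c -0.19103165338423939 res 0.0014410515238489463
```

View pics/w16.png

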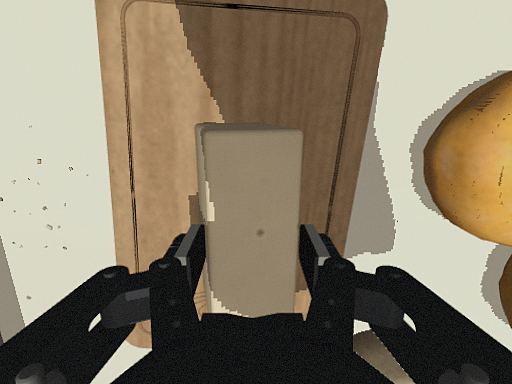

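{"method": "move_arm", "body": {"rows": [{"dp":[0,0,0],"roll":0},{"dp":[0,0,0],"roll":0}], "grip": 0.057}}

```text
clock: 21.78
position: [0.485, 0.2461, 0.0932]
eef_rot: [[-0.0, -0.004, 1.0], [-0.0, 1.0, 0.004], [-1.0, -0.0, -0.0]]
wrist_force: [0.9, -1.5, -0.6]
finger_gap: 0.667
```

{"method": "move_arm", "body": {"rows": [{"dp":[0,0,0],"roll":0},{"dp":[0,0,0],"roll":0}], "grip": 0.061}}

```text
clock: 22.02
position: [0.4849, 0.2462, 0.0932]
eef_rot: [[-0.0, -0.004, 1.0], [-0.0, 1.0, 0.004], [-1.0, -0.0, -0.0]]
wrist_force: [0.7, -0.5, -0.6]
finger_gap: 0.716
```

```bash
python3 look.py 17
```

```text
[0.4849 0.2462 0.0932] 22.025 0.06113392348303316 [ 0.7477 -0.5043 -0.5575]
top [0.4471 0.2505 0.0952] [0.0013 0.1928 0.9812] tilt deg 11.118799074792205 n.c 0.14231676390372017 res 0.000592163181491715
face [0.4443 0.2226 0.1002] [-0.0029 -0.0138  0.9999] tilt deg -0.7904224455639441 n.c 0.09584854146295674 res 0.0007184696542403485
```

{"method": "move_arm", "body": {"rows": [{"dp":[0,0,0],"roll":0},{"dp":[0,-0.001,0],"roll":0}], "grip": 0.065}}

```text
clock: 22.38
position: [0.485, 0.2452, 0.0933]
eef_rot: [[-0.0, -0.004, 1.0], [-0.0, 1.0, 0.004], [-1.0, -0.0, -0.0]]
wrist_force: [-0.4, -1.8, -0.5]
finger_gap: 0.761
```

{"method": "move_arm", "body": {"rows": [{"dp":[0,-0.001,0],"roll":0},{"dp":[0,-0.001,0],"roll":0}], "grip": 0.069}}

```text
clock: 22.62
position: [0.485, 0.2431, 0.0933]
eef_rot: [[-0.0, -0.004, 1.0], [-0.0, 1.0, 0.004], [-1.0, -0.0, -0.0]]
wrist_force: [1.1, -1.5, -1.2]
finger_gap: 0.811
```

{"method": "move_arm", "body": {"rows": [{"dp":[0,-0.001,0],"roll":0},{"dp":[0,-0.001,0],"roll":0}], "grip": 0.073}}

```text
clock: 22.88
position: [0.485, 0.2411, 0.0933]
eef_rot: [[-0.0, -0.004, 1.0], [0.0, 1.0, 0.004], [-1.0, 0.0, -0.0]]
wrist_force: [-0.2, -0.5, 0.1]
finger_gap: 0.853
```

{"method": "move_arm", "body": {"rows": [{"dp":[0,-0.001,0],"roll":0},{"dp":[0,-0.001,0],"roll":0}], "grip": 0.077}}

```text
clock: 23.12
position: [0.4851, 0.2393, 0.0934]
eef_rot: [[0.0, -0.004, 1.0], [0.0, 1.0, 0.004], [-1.0, 0.0, 0.0]]
wrist_force: [-0.1, -0.1, 0.2]
finger_gap: 0.901
```

```bash
python3 look.py 18
```

```text
[0.4851 0.2393 0.0934] 23.125 0.07694823704695442 [-0.097  -0.086   0.2372]
top [0.4479 0.2408 0.0936] [0.0031 0.0195 0.9998] tilt deg 1.1201190533396779 n.c 0.09970028361519698 res 0.0006457472800426601
face [0.4468 0.2132 0.0937] [ 0.0019 -0.014   0.9999] tilt deg -0.803676785216425 n.c 0.09156343184557349 res 0.0005997593285852703
```

View pics/w18.png

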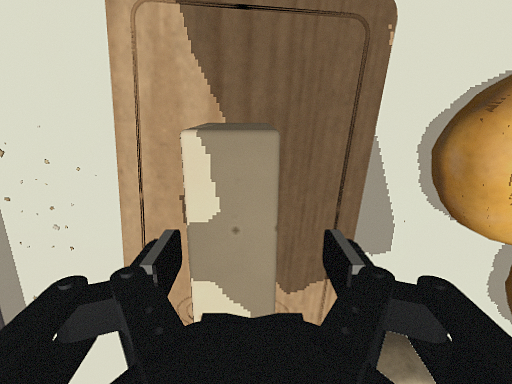

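{"method": "move_arm", "body": {"rows": [{"dp":[0,-0.002,0],"roll":0},{"dp":[-0.005,-0.002,0],"roll":0},{"dp":[-0.02,0,0],"roll":0},{"dp":[-0.04,0,0],"roll":0},{"dp":[-0.05,0,0],"roll":0},{"dp":[-0.05,0,0],"roll":0},{"dp":[-0.04,0,-0.02],"roll":0},{"dp":[-0.01,0,-0.02],"roll":0}], "grip": 0.085}}

```text
clock: 24.22
position: [0.4457, 0.2353, 0.3113]
eef_rot: [[0.004, -0.004, 1.0], [0.002, 1.0, 0.004], [-1.0, 0.002, 0.004]]
wrist_force: [0.3, -0.3, -0.1]
finger_gap: 0.997
```

```bash
python3 - <<'E'
from h import *
from board import board
from station import r
s=r.get_state();print(s['position'],s['clock'],s['wrist_force'])
for c,k in(("wrist","w20"),("side","s20"),("scene","c20")):
    z=grab(c,k);q=board(k)
    P=cloud(z).reshape(-1,3)
    m=(abs(P[:,2]-.094)<.004)&(P[:,1]>.15)&(P[:,1]<.32)&(P[:,0]>.38)&(P[:,0]<.6)
    q=P[m];print("cheese",m.sum(),cv2.minAreaRect(q[:,:2].astype(np.float32)*1000),q[:,2].mean())
E
```

```text
[0.4457 0.2353 0.3113] 24.225 [ 0.2769 -0.2585 -0.0816]
w20 18180 ((482.7507019042969, 230.28199768066406), (188.64173889160156, 299.765869140625), 86.1058578491211) 0.02173810266380713
cheese 3106 ((484.2447204589844, 228.1982879638672), (123.33818817138672, 47.9619026184082), 0.06805308163166046) 0.09361543284294553
s20 1314 ((485.8341979980469, 229.33172607421875), (194.51419067382812, 302.8084411621094), 85.1182861328125) 0.020740287870095797
cheese 190 ((487.8324279785156, 227.73785400390625), (50.54729080200195, 125.77520751953125), 88.64824676513672) 0.09282785532353004
c20 1562 ((482.6713562011719, 226.4393310546875), (196.18943786621094, 297.41583251953125), 86.32308959960938) 0.021070599598937312
cheese 220 ((483.11572265625, 224.46681213378906), (124.2668685913086, 51.1301383972168), 0.38491013646125793) 0.09322855107394881
```

View pics/w20.png

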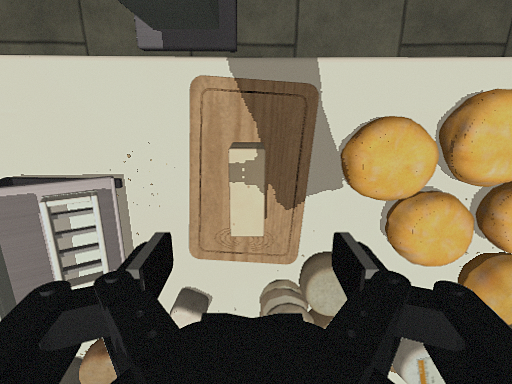

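View pics/s20.png

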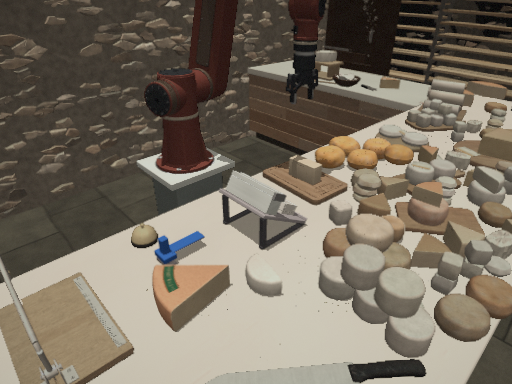

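Within about 2 mm of the board's centre and standing flat. The keeper is still upright, and the gripper is clear of everything.

```bash
python3 - <<'E'
from station import r
print(r.job_done())
E
```

```text
the job is handed in; nothing more can be done
None
```

I slid the keeper off the open end of its track and stood it upright on the counter right of the stand. The cheese is out of the mould and on the cutting board, on the narrow long side it stood on in the mould. The job was handed in at about 24 s of the 67 s.

- **Keeper:** The tool could only point straight down, so the keeper was still tilted when its arm touched the counter. It swung upright by itself when I opened the fingers. The last check put the arm level, with the post at about x = 0.53, y = -0.40, close to the suggested spot. It still looked upright in the final side picture.
- **Cheese placing:** I drew it out along the mould's axis. It was still leaning 17° when its lower edge reached the board. I opened the fingers in small steps so it settled upright against one finger. The push on the board peaked at about 25–30 N for a moment, so the touchdown was firmer than I wanted.
- **Final position:** The three cameras each put the cheese about 2–3 mm from the board's centre. Its top is at 0.093–0.094 m, which matches it standing flat on the board. It is turned about 4° from the board's long side, which I left as it was.
- **Other cheeses:** I touched none of them and they look unmoved in the pictures, though I did not measure their positions.

The wrist force stayed far below the 120 N limit in every reading.

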